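Hang two stop plates level on the drying stand

ROBOT

A 6-joint arm with a two-finger parallel gripper is mounted at the origin on a cart in front of the work surface, level with it; the furniture and walls round the work are solid. World frame = base frame: x ahead of the robot, y to its left, z up, the work surface at z = 0. Lengths are in mm, angles in rad, forces in N, time in s.
With the tool pointing down it reaches from about 350 to 975 mm from the base axis. Payload 7.1 kg.
Tool frame: the origin (TCP) lies midway between the tips of the shut fingers; the grasp point (between the pads) lies 19 mm behind it; z points along the fingers, y is the line along which they close (so a half turn about z gives the same grasp; the last joint's range is limited). The gripper opens to 88 mm and grips with 3 to 60 N. Pads are 20 mm wide; open, the fingers measure 115 mm over their backs; the gripper's body (75 mm by 178 mm) begins 61 mm behind the grasp point.
Start: joints at [1.225, 0.423, 1.63, -0, 1.089, -0.019], TCP at [200.602, 591.915, 222.675] pointing down, gripper open.
Joint ranges: [-3, 3], [-0.9, 2.11], [0.09, 2.58], [-1.31, 4.45], [0.11, 2.69], [-2.54, 2.54]. Speed limits (rad/s): [2.39, 2.39, 3.01, 3.14, 3.14, 3.14].

INTERFACE

Orientations are given as a rotation vector (axis times angle).
In Python, from workcell import ctrl gives the robot as it stands. The module is installed in compiled form; this text tells all that it offers.
- The arm moves only by the tool servo_tool, never from a script. Its argument "increments" is a list of rows, each a list of 7 numbers: the shift along the world's x, y, z in cm, then the turn, a rotation vector about the world's x, y, z in degrees, then the opening, from -1 (shut) to 1 (fully open). A call has 1 to 20 rows; each row is the pose to reach, as a shift and turn from the pose commanded when the call began; what a row does not reach only later rows make up. A row lasts 1/12 s, in which the tool goes at most 41.7 mm and 7.16 degrees, less where a joint would pass 70% of its speed; a pose out of reach is approached as far as the arm can. A call with a gripper value outside its range is refused whole. The fingers move at their own pace and stop on an object; the grip force is fixed at half the most. Time passes only in rows, so rows that repeat a pose let the fingers close. It gives the time, the measured TCP pose, the force, the opening and the grip force at its end, in the units of the state.
- ctrl.get_obs(): the state, without advancing time (a new reading comes with each control period).
- ctrl.get_image(name): name is "scene" or "top"; returns a dict with "image" (420x560x3 uint8, red, green, blue), "fx", "fy", "cx", "cy" (pixels), "extrinsics" (4x4, takes a point from camera to world coordinates). Camera axes: x right, y up, looking along -z (the intrinsics and any distortion apply to the point x, -y, -z); pixel columns grow to the right and rows downward; lengths in mm; the calibration is good to about 2 mm. A picture is of the moment at which its call begins. There is no depth.
- ctrl.close_job(): hands the job in; it is judged then, once.
The state is a dict: "t": time; "qpos": joint angles; "qvel": joint speeds; "joint_torque": joint torques, N m; "ee_pos": TCP position; "orientation": TCP orientation; "ft_force": force on the tool from outside, world axes, zero at the start; "moment": the same for the moment, N m; "width": finger opening in mm; "grasp_force": force on a finger pad.
Only numpy, scipy, OpenCV 4.12 (cv2) and the standard library are available. Lean on these libraries where they do the work, as an engineer would, in place of code of your own. Each camera call takes 0.05 s, during which the arm holds its last target. There are 200 camera calls.

TASK

Take the two flat aluminium stop plates, the L-plate and the offset tag, out of the wooden rack and hang them on the T-shaped drying stand, one on each pin. Each plate has a row of four holes: hang it by the one hole that lets it hang level (long top edge horizontal, leg down), so that the coat dries evenly. Let go of both and leave them hanging still, without pushing the other loose things on the table about.

Things in the scene. Friction and masses are not known exactly. Their poses are not given: they have to be found in the camera images.
- tag_plate: Offset tag: flat solid aluminium plate of even thickness, 8 mm, 0.23 to 0.37 kg. Arm 150 mm long, 46 mm high, with 4 holes of 16 mm; below it an off-centre leg 60 mm wide, 120 mm long (166 mm high in all). Origin: centre of the leg's foot, mid-thickness; z up the leg, x along the arm, y through the thickness. Arm: x = -90 to +60 mm; leg: -30 to +30. Stands in a rack slot.
- tag_plate_hole1 (a point): Centre of hole 1 of the plate, 16 mm wide, through the arm, 27 mm below the top edge, counted from the arm's -x end: x = -62.6 mm, y = 0, z = 139 mm in the plate's frame; axes as the plate.
- tag_plate_hole2 (a point): Centre of hole 2 of the plate, 16 mm wide, through the arm, 27 mm below the top edge, counted from the arm's -x end: x = -34.6 mm, y = 0, z = 139 mm in the plate's frame; axes as the plate.
- tag_plate_hole3 (a point): Centre of hole 3 of the plate, 16 mm wide, through the arm, 27 mm below the top edge, counted from the arm's -x end: x = -6.6 mm, y = 0, z = 139 mm in the plate's frame; axes as the plate.
- tag_plate_hole4 (a point): Centre of hole 4 of the plate, 16 mm wide, through the arm, 27 mm below the top edge, counted from the arm's -x end: x = 21.4 mm, y = 0, z = 139 mm in the plate's frame; axes as the plate.
- ell_plate: L-plate: flat solid aluminium plate of even thickness, 8 mm, 0.22 to 0.36 kg. Arm 150 mm long, 46 mm high, with 4 holes of 16 mm; below its end a leg 60 mm wide, 110 mm long (156 mm high in all). Origin: centre of the leg's foot, mid-thickness; z up the leg, x along the arm, y through the thickness. Arm: x = -120 to +30 mm; leg: -30 to +30. Stands in a rack slot.
- ell_plate_hole1 (a point): Centre of hole 1 of the plate, 16 mm wide, through the arm, 27 mm below the top edge, counted from the arm's -x end: x = -104.7 mm, y = 0, z = 129 mm in the plate's frame; axes as the plate.
- ell_plate_hole2 (a point): Centre of hole 2 of the plate, 16 mm wide, through the arm, 27 mm below the top edge, counted from the arm's -x end: x = -76.7 mm, y = 0, z = 129 mm in the plate's frame; axes as the plate.
- ell_plate_hole3 (a point): Centre of hole 3 of the plate, 16 mm wide, through the arm, 27 mm below the top edge, counted from the arm's -x end: x = -48.7 mm, y = 0, z = 129 mm in the plate's frame; axes as the plate.
- ell_plate_hole4 (a point): Centre of hole 4 of the plate, 16 mm wide, through the arm, 27 mm below the top edge, counted from the arm's -x end: x = -20.7 mm, y = 0, z = 129 mm in the plate's frame; axes as the plate.
- rack: Fixed wooden rack, base 110 x 150 x 10 mm, with two slots (at y = +35 and -35 mm) in which the plates stand on their legs, either plate in either slot. Slot 11 mm wide, 66 mm long, 35 mm deep, floor 10 mm above the table: lift a plate straight up by more than 35 mm. Origin: centre of the underside; x along the slots, z up.
- stand: Fixed dark steel T stand: base 90 x 110 x 14 mm, round post 18 mm thick, its top 202 mm above the table; two slippery round steel pins, 8 mm thick, leave the post towards +y and -y. A pin's axis is 180 mm high at the post's axis and rises 5 degrees outward to a round tip 79 mm from the post's axis. Origin: centre of the underside; z up.
- pin_left (a point): Point on the axis of the pin that points to the stand's +y, 45 mm from the post's axis, 184 mm above the table: the middle of the place for a plate. Axes as the stand.
- pin_right (a point): The same on the pin that points to the stand's -y, 45 mm from the post's axis.
- die_round: Bystander, loose: round steel cutting die, 40 mm wide, 35 mm high. Origin: centre of the underside.
- tape_roll: Bystander, loose: small roll of black tape lying flat, 62 mm, 19 mm high. Origin: centre of the underside.
- spool: Bystander, loose: thread spool standing upright, 36 mm in diameter, 45 mm high. Origin: centre of the underside.
- glue_jar: Bystander, loose: white jar with a red cap, 72 mm in diameter, 90 mm high. Origin: centre of the underside.
- die_heel: Bystander, loose: heel-shaped steel cutting die, 74 x 64 mm, 31 mm high. Origin: centre of the underside.
- mallet: Bystander, loose: nylon mallet with a wooden handle lying flat, 257 x 75 mm, 44 mm high. Origin: centre of the underside.
- sand_block: Bystander, loose: cork sanding block, 60 x 90 mm, 30 mm high. Origin: centre of the underside.

How it is judged:
By the outcome, as a careful person would: the job done as asked, in the order asked, and still so for the second after the job is handed in, with the robot touching nothing.
It also fails if it takes over 64 s, if anything falls off the work surface, if the arm or the gripper's body presses on something with over 40 N, if the wrist force passes 120 N, or if a joint passes its speed limit or range.

## Working session

There is one attempt and no reset: what is moved stays moved. The work goes in short steps, Python scripts to look and compute and a tool call to move; the robot and the scene stay as the last step left them, time stands still between calls to the robot, and variables do not carry over. Pictures are saved under pics/ and viewed, at most 10 in all, crops included, and the job is handed in when it is done.

Besides the shell and the picture viewer there is one more tool, called after "Call:" by a JSON object that holds its "api" and its "payload", one argument or row to a line. servo_tool: Moves the arm, as the interface text tells. Its arguments: {"type":"object","properties":{"increments":{"type":"array","items":{"type":"array","items":{"type":"number"}}}},"required":["increments"]}

```bash
mkdir -p pics
python3 - <<'E'
from workcell import ctrl
import cv2,pickle
for n in("scene","top"):
    d=ctrl.get_image(n); pickle.dump(d,open(n+"0.pkl","wb"))
    cv2.imwrite(f"pics/{n}0.png",cv2.resize(d["image"][:,:,::-1],(800,600),interpolation=cv2.INTER_CUBIC))
    print({k:v for k,v in d.items() if k!="image"})
print(ctrl.get_obs())
E
```

```text
{'fx': 504.55439049844045, 'fy': 504.55439049844045, 'cx': 267.3991891130559, 'cy': 197.86721997718018, 'extrinsics': array([[ 5.79110081e-01,  3.73722259e-01, -7.24543434e-01,
        -5.87361445e+02],
       [-8.15023192e-01,  2.44466145e-01, -5.25331800e-01,
        -9.07393879e+02],
       [-1.92018465e-02,  8.94744643e-01,  4.46165117e-01,
         8.42272373e+02],
       [ 0.00000000e+00,  0.00000000e+00,  0.00000000e+00,
         1.00000000e+00]])}
{'fx': 416.5632237385774, 'fy': 416.5632237385774, 'cx': 271.1151305760857, 'cy': 199.9506235914999, 'extrinsics': array([[ 1.85473917e-02,  9.95378532e-01, -9.42208710e-02,
         4.23768252e+02],
       [-9.99464901e-01,  1.59187121e-02, -2.85745896e-02,
        -1.05705891e+02],
       [-2.69426581e-02,  9.47004375e-02,  9.95141156e-01,
         1.42796710e+03],
       [ 0.00000000e+00,  0.00000000e+00,  0.00000000e+00,
         1.00000000e+00]])}
{'t': 0.1, 'qpos': array([ 1.22497761e+00,  4.23763424e-01,  1.63061000e+00, -3.35619998e-05,
        1.08858680e+00, -1.90081682e-02]), 'qvel': array([-1.29274542e-05, -4.87920299e-03,  9.59143203e-04, -8.70966843e-04,
        1.19907911e-04, -2.74078099e-04]), 'joint_torque': array([ 3.79467883e-04, -5.45613635e+01, -2.74324214e+01,  6.44343859e-02,
        1.88597903e-02,  1.05040695e-05]), 'ee_pos': array([200.45956636, 591.45220927, 221.98145443]), 'orientation': array([-5.11011453e-01, -3.09953096e+00,  2.12084651e-03]), 'ft_force': array([-0.13477837,  0.10871929, -0.80501854]), 'moment': array([ 0.0556061 ,  0.03833234, -0.00956205]), 'grasp_force': 0.0, 'width': 87.75340949088269}
```

View pics/scene0.png

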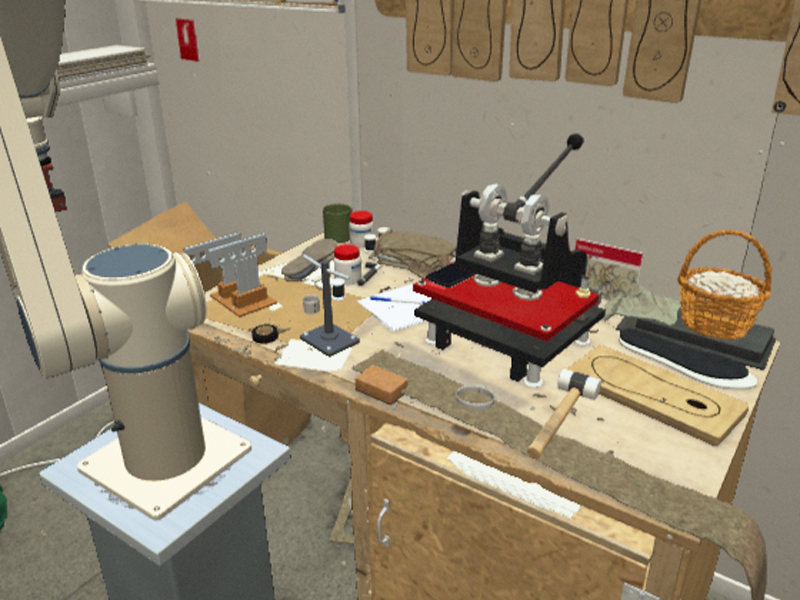

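View pics/top0.png

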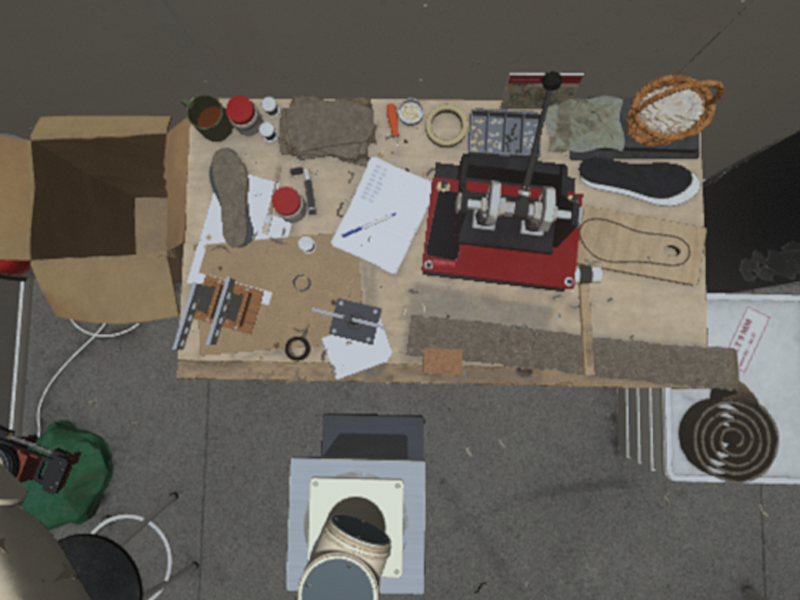

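The scene picture shows the rack with both plates at about (235,270) and the stand at (330,310). In the top picture the rack is at (225,300) and the stand at (355,320). I'll enlarge both areas.

Run:
```python
import pickle,cv2
for n,(x,y,w,h) in (("scene",(125,150,133,100)),("top",(118,180,160,100))):
    im=pickle.load(open(n+"0.pkl","rb"))["image"][y:y+h,x:x+w,::-1]
    s=6 if n=="scene" else 5
    cv2.imwrite(f"pics/{n}1.png",cv2.resize(im,None,fx=s,fy=s,interpolation=cv2.INTER_CUBIC))
```

```text
(no output)
```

View pics/scene1.png

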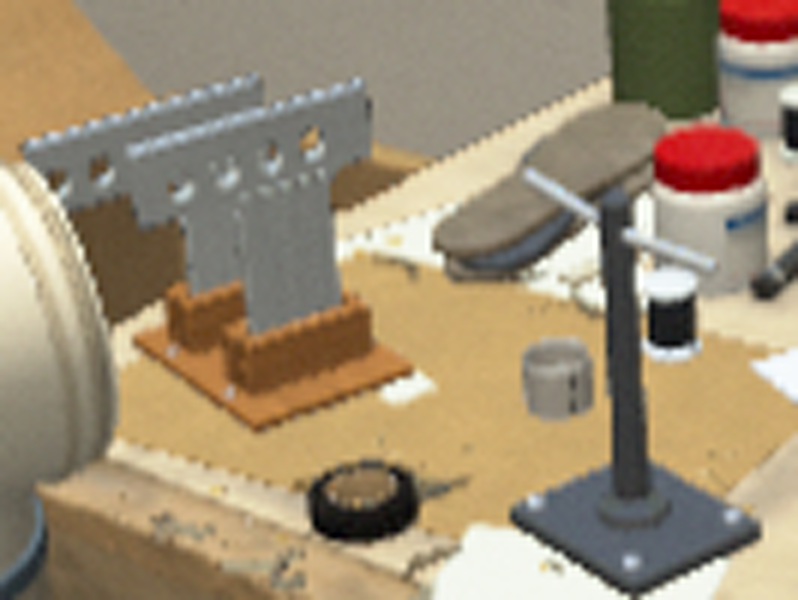

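View pics/top1.png

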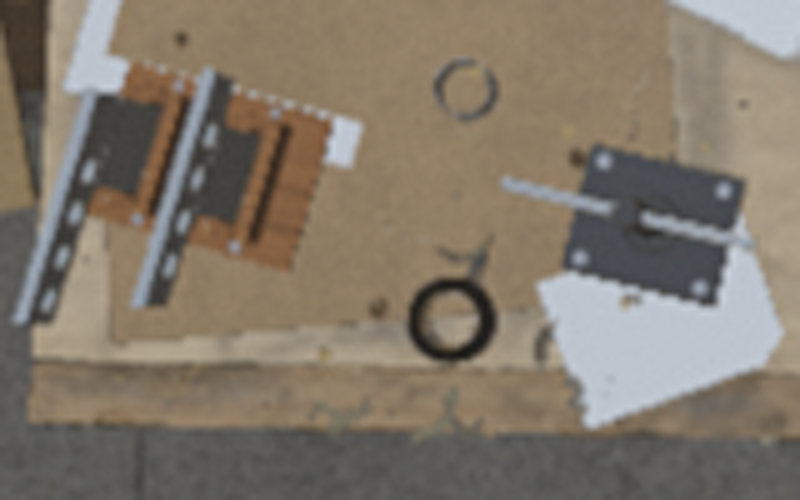

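The near plate has arm on both sides of its leg, so it is the tag; the far one is the L. By centre of mass, the tag's level hole is 3 and the L's is 4. Next I fit the poses from corner pixels read off the crops.

```bash
cat > h.py <<'E'
import numpy as np,pickle
from scipy.optimize import least_squares
C={n:pickle.load(open(n+"0.pkl","rb")) for n in("scene","top")}
def proj(n,P):
    d=C[n];E=d["extrinsics"];p=(np.atleast_2d(P)-E[:3,3])@E[:3,:3]
    return np.c_[d["cx"]+d["fx"]*p[:,0]/-p[:,2], d["cy"]-d["fy"]*p[:,1]/-p[:,2]]
def px(n,u,v): 
    s,x,y=(6,125,150) if n=="scene" else (5,118,180)
    return np.array([x+(u+.5)/s-.5,y+(v+.5)/s-.5])
def place(q,z,P):
    c,s=np.cos(q[2]),np.sin(q[2]);P=np.atleast_2d(P)
    return np.c_[q[0]+c*P[:,0]-s*P[:,1],q[1]+s*P[:,0]+c*P[:,1],z+P[:,2]]
def fit(obs,z,q0,name):
    f=lambda q:np.concatenate([(proj(n,place(q,z,P))[0]-px(n,*uv)) for n,P,uv in obs])
    r=least_squares(f,q0,loss="soft_l1")
    print(name,np.round(r.x[:2],1),"yaw deg",np.round(np.degrees(r.x[2]),2));print(np.round(f(r.x).reshape(-1,2),1).tolist())
    return r.x
E
python3 - <<'E'
from h import *
a=np.radians(5)
tip=lambda s:(0,s*79,180+79*np.tan(a))
st=fit([("top",(45,55,14),(595,143)),("top",(45,-55,14),(747,178)),("top",(-45,-55,14),(717,305)),("top",(-45,55,14),(567,265)),
 ("top",tip(1),(503,181)),("top",tip(-1),(752,243)),("scene",tip(1),(526,172)),("scene",tip(-1),(714,266)),
 ("scene",(-45,55,14),(510,515)),("scene",(45,-55,14),(760,525)),("scene",(-45,-55,14),(633,593))],0,[450,-50,-.2],"stand")
rk=fit([("scene",(-55,-75,10),(258,428)),("scene",(-55,75,10),(135,340)),("scene",(55,-75,10),(412,370)),("top",(-55,-75,10),(293,270)),("top",(55,-75,10),(332,140))],0,[480,250,-.2],"rack")
tg=fit([("scene",(60,-4,166),(366,82)),("scene",(-90,-4,166),(133,158)),("top",(60,-4,166),(218,72)),("top",(-90,-4,166),(144,306)),("top",(60,4,166),(207,68)),("top",(-90,4,166),(132,303)),
 ("scene",(-62.6,0,139),(181,190)),("scene",(-34.6,0,139),(228,176)),("scene",(-6.6,0,139),(272,159)),("scene",(21.4,0,139),(314,144)),("scene",(60,-4,120),(368,150))],10,[450,250,-.2],"tag")
el=fit([("scene",(30,-4,156),(262,82)),("scene",(-120,-4,156),(25,152)),("top",(30,-4,156),(97,97)),("top",(-120,-4,156),(25,323)),("top",(30,4,156),(86,93)),("top",(-120,4,156),(13,320)),
 ("scene",(-76.7,0,129),(103,172)),("scene",(-104.7,0,129),(62,184))],10,[450,320,-.2],"ell")
c,s=np.cos(rk[2]),np.sin(rk[2])
for n,q in(("tag",tg),("ell",el)): d=q-rk; print(n,"in rack",c*d[0]+s*d[1],-s*d[0]+c*d[1])
for n,q,z,P in(("ellh4",el,10,(-20.7,0,129)),("tagh3",tg,10,(-6.6,0,139)),("pinL",st,0,(0,45,184)),("pinR",st,0,(0,-45,184)),("spool?",st,0,(0,0,0))): print(n,place(q,z,P).round(1))
E
```

```text
stand [473.4  10.8] yaw deg -12.82
[[-0.6, -0.6], [0.2, 0.1], [-0.2, 0.5], [-1.6, 0.7], [-0.1, 0.1], [1.3, 0.3], [0.1, 0.7], [0.5, 0.9], [-0.4, -1.5], [1.1, -0.4], [0.0, -1.3]]
rack [504.7 316.4] yaw deg -14.63
[[-0.7, -0.0], [-1.1, -0.4], [1.0, -0.5], [-0.2, 1.4], [1.2, -3.5]]
tag [499.2 284.5] yaw deg -14.65
[[0.5, 0.4], [0.1, -0.3], [0.0, -0.4], [0.3, 0.5], [-0.3, -0.3], [0.1, 0.4], [-0.1, -0.8], [-0.5, -0.8], [-0.5, -0.3], [-0.4, -0.0], [1.3, 1.3]]
ell [516.  352.8] yaw deg -14.72
[[-0.1, -0.3], [0.1, -0.3], [0.5, -1.4], [0.2, 0.6], [0.2, -1.3], [0.1, 0.5], [-0.6, -0.3], [-1.3, 0.0]]
tag in rack 2.6948876008243765 -32.25366440581719
ell in rack 1.673688093331565 38.02510178634214
ellh4 [[495.9 358.  139. ]]
tagh3 [[492.8 286.2 149. ]]
pinL [[483.4  54.7 184. ]]
pinR [[463.4 -33.1 184. ]]
spool? [[473.4  10.8   0. ]]
```

Call:
{"api": "servo_tool", "payload": {
  "increments": [
    [0.5, -0.4, 2.7, 0, 0, 0.5, 0.2],
    [2, -1.5, 4, 0, 0, 1, 0.2],
    [5, -3.8, 5, 0, 0, 2, 0.2],
    [8, -6.1, 5, 0, 0, 3, 0.2],
    [11, -8.3, 5, 0, 0, 4, 0.2],
    [14, -10.6, 5, 0, 0, 4, 0.2],
    [17, -12.9, 5, 0, 0, 4, 0.2],
    [20, -15.2, 5, 0, 0, 4, 0.2],
    [23, -17.5, 5, 0, 0, 4, 0.2],
    [26, -19.7, 4, 0, 0, 4, 0.2],
    [28.5, -21.6, 3, 0, 0, 4, 0.2],
    [30.3, -23, 2, 0, 0, 4, 0.2],
    [31.2, -23.7, 1, 0, 0, 4, 0.2],
    [31.5, -23.9, 0, 0, 0, 4, 0.2],
    [31.5, -23.9, 0, 0, 0, 4, 0.2],
    [31.5, -23.9, 0, 0, 0, 4, 0.2],
    [31.5, -23.9, 0, 0, 0, 4, 0.2]
  ]
}}

```text
t: 1.52
ee_pos: [514.7, 354.0, 222.9]
orientation: [-0.4, -3.116, -0.0]
ft_force: [-0.7, 0.2, -0.5]
width: 52.8
grasp_force: 0.0
```

Run:
```python
from workcell import ctrl
import cv2,numpy as np
a=ctrl.get_image("scene")["image"][90:240,105:265,::-1]
cv2.imwrite("pics/s2.png",cv2.resize(a,(640,600),interpolation=cv2.INTER_CUBIC))
print(ctrl.get_obs()["ee_pos"],ctrl.get_obs()["orientation"])
```

```text
[514.84050588 354.12876339 223.24843243] [4.00001026e-01 3.11563981e+00 9.47827864e-04]
```

View pics/s2.png

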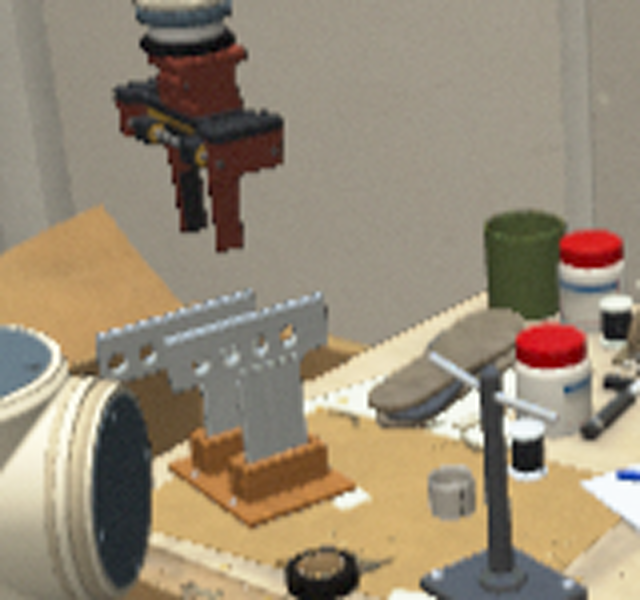

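The gripper hangs open above the L-plate, with its fingers at (195,230) and (228,245) on either side of the plate line. I'll go down and grip.

Call:
{"api": "servo_tool", "payload": {
  "increments": [
    [0.1, -0.1, -1.5, 0, 0, 0, 0.2],
    [0.1, -0.1, -4, 0, 0, 0, 0.2],
    [0.1, -0.1, -6.5, 0, 0, 0, 0.2],
    [0.1, -0.1, -8, 0, 0, 0, 0.2],
    [0.1, -0.1, -8.8, 0, 0, 0, 0.2],
    [0.1, -0.1, -8.8, 0, 0, 0, 0.2],
    [0.1, -0.1, -8.8, 0, 0, 0, 0.2],
    [0.1, -0.1, -8.8, 0, 0, 0, -1],
    [0.1, -0.1, -8.8, 0, 0, 0, -1],
    [0.1, -0.1, -8.8, 0, 0, 0, -1],
    [0.1, -0.1, -8.8, 0, 0, 0, -1],
    [0.1, -0.1, -8.8, 0, 0, 0, -1],
    [0.1, -0.1, -8.8, 0, 0, 0, -1],
    [0.1, -0.1, -8.8, 0, 0, 0, -1],
    [0.1, -0.1, -8.8, 0, 0, 0, -1],
    [0.1, -0.1, -8.8, 0, 0, 0, -1]
  ]
}}

```text
t: 2.9
ee_pos: [516.9, 352.7, 134.8]
orientation: [0.403, 3.115, 0.003]
ft_force: [0.5, 4.9, -2.3]
width: 7.9
grasp_force: 29.9
```

Call:
{"api": "servo_tool", "payload": {
  "increments": [
    [0, 0, 0.3, 0, 0, 0, -1],
    [0, 0, 1, 0, 0, 0, -1],
    [0, 0, 2, 0, 0, 0, -1],
    [0, 0, 3.2, 0, 0, 0, -1],
    [0, 0, 4.6, 0, 0, 0, -1],
    [0, 0, 6, 0, 0, 0, -1],
    [0, 0, 8, 0, 0, 0, -1],
    [0, 0, 10.5, 0, 0, 0, -1],
    [0, 0, 13, 0, 0, 0, -1],
    [0, 0, 15.5, 0, 0, 0, -1],
    [0, 0, 18, 0, 0, 0, -1],
    [0, 0, 20, 0, 0, 0, -1],
    [0, 0, 21.5, 0, 0, 0, -1],
    [0, 0, 22, 0, 0, 0, -1],
    [0, 0, 22, 0, 0, 0, -1],
    [0, 0, 22, 0, 0, 0, -1]
  ]
}}

```text
t: 4.23
ee_pos: [516.1, 351.2, 353.9]
orientation: [-0.403, -3.115, 0.002]
ft_force: [0.3, -0.1, -3.7]
width: 7.8
grasp_force: 30.0
```

Call:
{"api": "servo_tool", "payload": {
  "increments": [
    [-0.1, -0.6, 0, 0, 0, 0.2, -1],
    [-0.2, -2, 0, 0, 0, 0.4, -1],
    [-0.4, -4.4, 0, 0, 0, 0.6, -1],
    [-0.8, -7.6, 0, 0, 0, 0.8, -1],
    [-1.1, -10.8, 0, 0, 0, 1, -1],
    [-1.4, -14, 0, 0, 0, 1.2, -1],
    [-1.7, -17.2, 0, 0, 0, 1.4, -1],
    [-2, -20.4, 0, 0, 0, 1.6, -1],
    [-2.4, -23.6, 0, 0, 0, 1.8, -1],
    [-2.7, -26.8, 0, 0, 0, 1.9, -1],
    [-3, -30, 0, 0, 0, 1.9, -1],
    [-3.3, -33.2, 0, 0, 0, 1.9, -1],
    [-3.7, -36.4, 0, 0, 0, 1.9, -1],
    [-4, -39.4, 0, 0, 0, 1.9, -1],
    [-4.2, -42, 0, 0, 0, 1.9, -1],
    [-4.4, -43.8, 0, 0, 0, 1.9, -1],
    [-4.5, -44.6, 0, 0, 0, 1.9, -1],
    [-4.5, -44.6, 0, 0, 0, 1.9, -1],
    [-4.5, -44.6, 0, 0, 0, 1.9, -1],
    [-4.5, -44.6, 0, 0, 0, 1.9, -1]
  ]
}}

```text
t: 5.9
ee_pos: [471.3, -93.4, 354.4]
orientation: [-0.35, -3.121, -0.001]
ft_force: [-0.2, 0.1, -3.6]
width: 7.8
grasp_force: 30.0
```

Call:
{"api": "servo_tool", "payload": {
  "increments": [
    [0, 0, -0.5, 0, 0, 0, -1],
    [0, 0, -2, 0, 0, 0, -1],
    [0, 0, -4, 0, 0, 0, -1],
    [0, 0, -6.5, 0, 0, 0, -1],
    [0, 0, -9, 0, 0, 0, -1],
    [0, 0, -11.5, 0, 0, 0, -1],
    [0, 0, -14, 0, 0, 0, -1],
    [0, 0, -15.8, 0, 0, 0, -1],
    [0, 0, -16.7, 0, 0, 0, -1],
    [0, 0, -16.9, 0, 0, 0, -1],
    [0, 0, -16.9, 0, 0, 0, -1],
    [0, 0, -16.9, 0, 0, 0, -1],
    [0, 0, -16.9, 0, 0, 0, -1]
  ]
}}

```text
t: 6.98
ee_pos: [472.6, -94.1, 186.9]
orientation: [0.35, 3.12, -0.0]
ft_force: [-1.4, 0.7, -2.0]
width: 7.6
grasp_force: 30.0
```

Run:
```python
from workcell import ctrl
import cv2,numpy as np,pickle
o=[]
for n,(x,y) in (("scene",(205,145)),("top",(220,190))):
    d=ctrl.get_image(n);pickle.dump(d,open(n+"3.pkl","wb"))
    o.append(cv2.resize(d["image"][y:y+90,x:x+60,::-1],(400,600),interpolation=cv2.INTER_CUBIC))
cv2.imwrite("pics/s3.png",np.hstack(o))
print(ctrl.get_obs()["ee_pos"],ctrl.get_obs()["orientation"])
```

```text
[472.34024662 -94.1987383  186.73091139] [ 3.50551421e-01  3.11982966e+00 -3.36942721e-04]
```

View pics/s3.png

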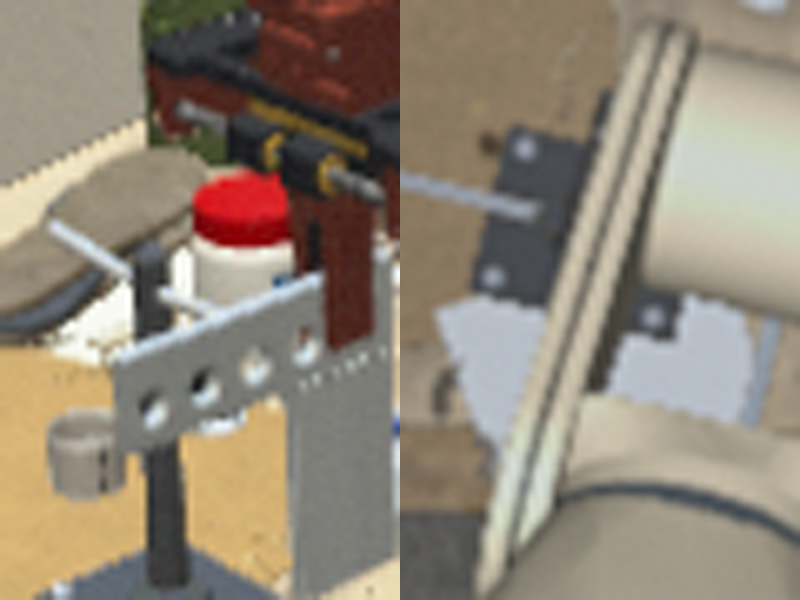

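Scene crop: hole 4 is at (308,345), the other holes at (154,412), (205,388) and (257,367), and the pin points toward the plate. The arm hides the top view. I'll compare these holes with the predicted projection.

Run:
```python
from h import *
tcp=np.array([472.3,-94.2,186.7]); y=np.radians(-12.8)
for i,(u,v) in enumerate([(154,412),(205,388),(257,367),(308,345)]):
    dx=-104.7+28*i
    p=tcp+[dx*np.cos(y),dx*np.sin(y),4.2]
    print(proj("scene",p)[0]-[205+(u+.5)/6.6667-.5,145+(v+.5)/6.6667-.5])
h=tcp+[-20.7*np.cos(y),-20.7*np.sin(y),4.2];J=[(proj("scene",h+e)-proj("scene",h))[0] for e in np.eye(3)]
print(h,np.round(J,3))
q=[473.4,10.8,np.radians(-12.82)];a=np.tan(np.radians(5))
for r in (79,104,45):print(r,place(q,0,(0,-r,180+r*a)),proj("scene",place(q,0,(0,-r,180+r*a))))
```

```text
[-0.89919422 -1.24986599]
[-0.77289848 -0.77649536]
[-0.97300597 -0.68219547]
[-1.19358297 -0.36935571]
[452.11440837 -89.6139461  190.9       ] [[ 0.207 -0.127]
 [-0.273 -0.083]
 [-0.012 -0.307]]
79 [[455.87077884 -66.23068483 186.91160442]] [[244.09152824 194.77435777]]
104 [[450.32355695 -90.60748383 189.09882101]] [[249.5028367  196.81892241]]
45 [[463.4150006  -33.07823819 183.93698986]] [[236.93630666 192.07088723]]
```

Run:
```python
import cv2,numpy as np,pickle
o=[]
for f,(x,y) in (("scene0",(223,178)),("scene3",(228,180))):
    a=pickle.load(open(f+".pkl","rb"))["image"][y:y+25,x:x+25,::-1]
    o.append(cv2.resize(a,(400,400),interpolation=cv2.INTER_CUBIC))
cv2.imwrite("pics/s4.png",np.hstack(o))
```

```text
(no output)
```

View pics/s4.png

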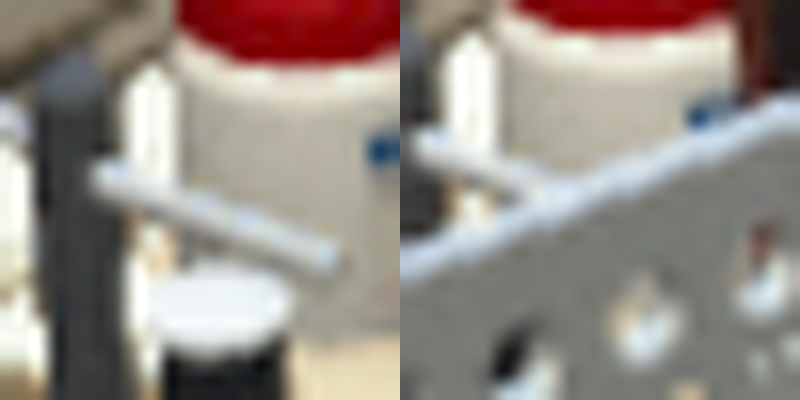

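In the crops, the right pin runs from (95,177) to its tip at (335,258), and hole 4 is at about (763,273). The hole lines up with the pin to within about 2 mm, against 4 mm of slack, so I'll slide on slowly while watching the force.

Call:
{"api": "servo_tool", "payload": {
  "increments": [
    [0.1, 0.5, 0, 0, 0, 0, -1],
    [0.2, 1, -0.1, 0, 0, 0, -1],
    [0.3, 1.5, -0.1, 0, 0, 0, -1],
    [0.35, 1.8, -0.15, 0, 0, 0, -1],
    [0.4, 2.1, -0.2, 0, 0, 0, -1],
    [0.45, 2.4, -0.2, 0, 0, 0, -1],
    [0.5, 2.6, -0.25, 0, 0, 0, -1],
    [0.55, 2.8, -0.25, 0, 0, 0, -1],
    [0.6, 3, -0.3, 0, 0, 0, -1],
    [0.65, 3.2, -0.3, 0, 0, 0, -1],
    [0.65, 3.2, -0.3, 0, 0, 0, -1]
  ]
}}

```text
t: 8.0
ee_pos: [478.1, -61.8, 182.6]
orientation: [-0.351, -3.122, -0.0]
ft_force: [-0.2, -0.1, -2.3]
width: 7.9
grasp_force: 30.0
```

Call:
{"api": "servo_tool", "payload": {
  "increments": [
    [0.05, 0.3, 0, 0, 0, 0, -1],
    [0.1, 0.6, -0.05, 0, 0, 0, -1],
    [0.2, 0.9, -0.05, 0, 0, 0, -1],
    [0.3, 1.2, -0.1, 0, 0, 0, -1],
    [0.35, 1.5, -0.1, 0, 0, 0, -1],
    [0.4, 1.8, -0.15, 0, 0, 0, -1],
    [0.5, 2.1, -0.2, 0, 0, 0, -1],
    [0.55, 2.4, -0.2, 0, 0, 0, -1],
    [0.55, 2.4, -0.2, 0, 0, 0, -1],
    [0.55, 2.4, -0.2, 0, 0, 0, -1]
  ]
}}

```text
t: 8.83
ee_pos: [483.6, -37.9, 180.7]
orientation: [-0.35, -3.122, 0.0]
ft_force: [-0.0, 0.1, -3.4]
width: 7.8
grasp_force: 30.0
```

Run:
```python
from workcell import ctrl
import cv2,numpy as np,pickle
d=ctrl.get_image("scene");pickle.dump(d,open("scene5.pkl","wb"))
cv2.imwrite("pics/s5.png",cv2.resize(d["image"][150:225,195:270,::-1],(600,600),interpolation=cv2.INTER_CUBIC))
```

```text
(no output)
```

View pics/s5.png

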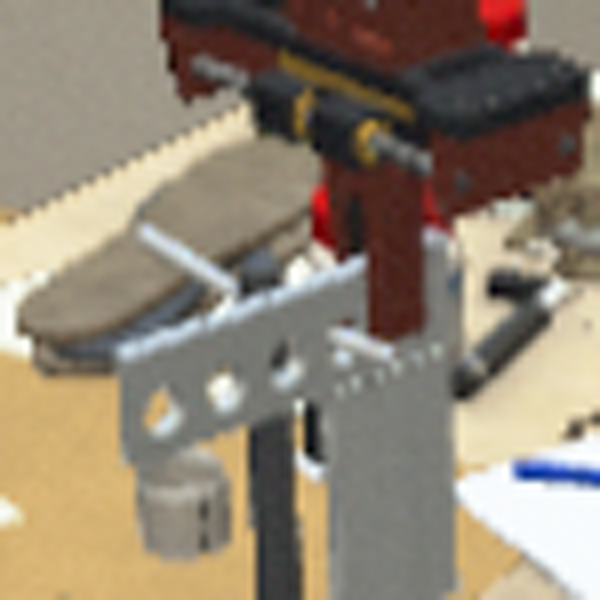

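The pin passes through hole 4, coming out at (340,335) with its tip at (388,352). I'll lower the plate until the pin carries the weight.

Call:
{"api": "servo_tool", "payload": {
  "increments": [
    [0, 0, -0.1, 0, 0, 0, -1],
    [0, 0, -0.2, 0, 0, 0, -1],
    [0, 0, -0.25, 0, 0, 0, -1],
    [0, 0, -0.25, 0, 0, 0, -1],
    [0, 0, -0.25, 0, 0, 0, -1]
  ]
}}

```text
t: 9.3
ee_pos: [483.6, -38.2, 178.1]
orientation: [-0.351, -3.122, 0.0]
ft_force: [-0.4, -0.2, -3.0]
width: 7.9
grasp_force: 30.0
```

Call:
{"api": "servo_tool", "payload": {
  "increments": [
    [0, 0, -0.05, 0, 0, 0, -1],
    [0, 0, -0.1, 0, 0, 0, -1],
    [0, 0, -0.15, 0, 0, 0, -1],
    [0, 0, -0.15, 0, 0, 0, -1]
  ]
}}

```text
t: 9.63
ee_pos: [483.5, -38.1, 176.6]
orientation: [-0.351, -3.122, 0.0]
ft_force: [0.4, 0.5, -3.1]
width: 7.9
grasp_force: 30.0
```

Call:
{"api": "servo_tool", "payload": {
  "increments": [
    [0, 0, -0.05, 0, 0, 0, -1],
    [0, 0, -0.1, 0, 0, 0, -1],
    [0, 0, -0.15, 0, 0, 0, -1],
    [0, 0, -0.15, 0, 0, 0, -1]
  ]
}}

```text
t: 9.97
ee_pos: [483.7, -38.1, 175.7]
orientation: [0.351, 3.122, -0.0]
ft_force: [-2.1, 1.4, 4.5]
width: 8.1
grasp_force: 30.0
```

Call:
{"api": "servo_tool", "payload": {
  "increments": [
    [0, 0, 0.05, 0, 0, 0, -0.7],
    [0, 0, 0.05, 0, 0, 0, -0.55],
    [0, 0, 0.05, 0, 0, 0, -0.45],
    [0, 0, 0.05, 0, 0, 0, -0.45],
    [0, 0, 0.05, 0, 0, 0, -0.45],
    [0, 0, 0.05, 0, 0, 0, -0.45],
    [0, 0, 0.5, 0, 0, 0, -0.45],
    [0, 0, 1.5, 0, 0, 0, -0.45],
    [0, 0, 3, 0, 0, 0, -0.45],
    [0, 0, 5, 0, 0, 0, -0.45],
    [0, 0, 7, 0, 0, 0, -0.45],
    [0, 0, 9, 0, 0, 0, -0.2],
    [0, 0, 10, 0, 0, 0, 0],
    [0, 0, 10, 0, 0, 0, 0.2]
  ]
}}

```text
t: 11.13
ee_pos: [485.1, -38.2, 278.1]
orientation: [0.35, 3.117, 0.0]
ft_force: [-0.5, 0.6, -0.1]
width: 40.5
grasp_force: 0.0
```

Call:
{"api": "servo_tool", "payload": {
  "increments": [
    [0, 0.5, 0, 0, 0, 0, 0.2],
    [0.1, 2, 0, 0, 0, -0.4, 0.2],
    [0.3, 4.5, 0, 0, 0, -0.8, 0.2],
    [0.6, 8, 0, 0, 0, -1.2, 0.2],
    [1, 12, 0, 0, 0, -1.5, 0.2],
    [1.3, 16, 0, 0, 0, -1.9, 0.2],
    [1.7, 20, -0.5, 0, 0, -1.9, 0.2],
    [2.1, 24, -1.5, 0, 0, -1.9, 0.2],
    [2.5, 28, -2.5, 0, 0, -1.9, 0.2],
    [2.7, 30.5, -3.2, 0, 0, -1.9, 0.2],
    [2.8, 31.6, -3.5, 0, 0, -1.9, 0.2],
    [2.8, 31.9, -3.5, 0, 0, -1.9, 0.2],
    [2.8, 31.9, -3.5, 0, 0, -1.9, 0.2],
    [2.8, 31.9, -3.5, 0, 0, -1.9, 0.2]
  ]
}}

```text
t: 12.3
ee_pos: [511.3, 279.8, 239.9]
orientation: [-0.403, -3.115, 0.001]
ft_force: [-0.2, -1.1, 0.2]
width: 52.7
grasp_force: 0.0
```

Call:
{"api": "servo_tool", "payload": {
  "increments": [
    [0.1, 0.1, -1.5, 0, 0, 0, 0.2],
    [0.1, 0.1, -4, 0, 0, 0, 0.2],
    [0.1, 0.1, -6.5, 0, 0, 0, 0.2],
    [0.1, 0.1, -8.5, 0, 0, 0, 0.2],
    [0.1, 0.1, -9.6, 0, 0, 0, 0.2],
    [0.1, 0.1, -9.6, 0, 0, 0, 0.2],
    [0.1, 0.1, -9.6, 0, 0, 0, 0.2],
    [0.1, 0.1, -9.6, 0, 0, 0, -1],
    [0.1, 0.1, -9.6, 0, 0, 0, -1],
    [0.1, 0.1, -9.6, 0, 0, 0, -1],
    [0.1, 0.1, -9.6, 0, 0, 0, -1],
    [0.1, 0.1, -9.6, 0, 0, 0, -1],
    [0.1, 0.1, -9.6, 0, 0, 0, -1],
    [0.1, 0.1, -9.6, 0, 0, 0, -1],
    [0.1, 0.1, -9.6, 0, 0, 0, -1],
    [0.1, 0.1, -9.6, 0, 0, 0, -1]
  ]
}}

```text
t: 13.63
ee_pos: [512.7, 282.0, 144.3]
orientation: [0.403, 3.116, 0.0]
ft_force: [0.1, 0.5, 0.9]
width: 8.1
grasp_force: 30.0
```

Call:
{"api": "servo_tool", "payload": {
  "increments": [
    [0, 0, 0.3, 0, 0, 0, -1],
    [0, 0, 1, 0, 0, 0, -1],
    [0, 0, 2, 0, 0, 0, -1],
    [0, 0, 3.2, 0, 0, 0, -1],
    [0, 0, 4.6, 0, 0, 0, -1],
    [0, 0, 6, 0, 0, 0, -1],
    [0, 0, 7.8, 0, 0, 0, -1],
    [0, -0.5, 9, 0, 0, 0, -1],
    [0, -2, 9, 0, 0, 0.4, -1],
    [0.1, -4, 9, 0, 0, 0.8, -1],
    [0.2, -6.5, 9, 0, 0, 1.2, -1],
    [0.2, -9, 9, 0, 0, 1.5, -1],
    [0.3, -11.5, 9, 0, 0, 1.9, -1],
    [0.3, -14, 8.5, 0, 0, 1.9, -1],
    [0.4, -16, 7.5, 0, 0, 1.9, -1],
    [0.4, -17, 6, 0, 0, 1.9, -1],
    [0.4, -17.4, 4.8, 0, 0, 1.9, -1],
    [0.4, -17.4, 4.2, 0, 0, 1.9, -1],
    [0.4, -17.4, 4.2, 0, 0, 1.9, -1],
    [0.4, -17.4, 4.2, 0, 0, 1.9, -1]
  ]
}}

```text
t: 15.3
ee_pos: [516.6, 108.0, 186.6]
orientation: [-0.351, -3.122, 0.0]
ft_force: [0.5, 0.5, -2.5]
width: 8.0
grasp_force: 30.0
```

Run:
```python
from workcell import ctrl
import cv2,numpy as np,pickle
d=ctrl.get_image("scene");pickle.dump(d,open("scene6.pkl","wb"))
cv2.imwrite("pics/s6.png",cv2.resize(d["image"][145:220,175:275,::-1],(800,600),interpolation=cv2.INTER_CUBIC))
print(ctrl.get_obs()["ee_pos"],ctrl.get_obs()["orientation"])
```

```text
[516.99993443 108.2680895  186.96977112] [3.50000040e-01 3.12120781e+00 2.99014729e-04]
```

View pics/s6.png

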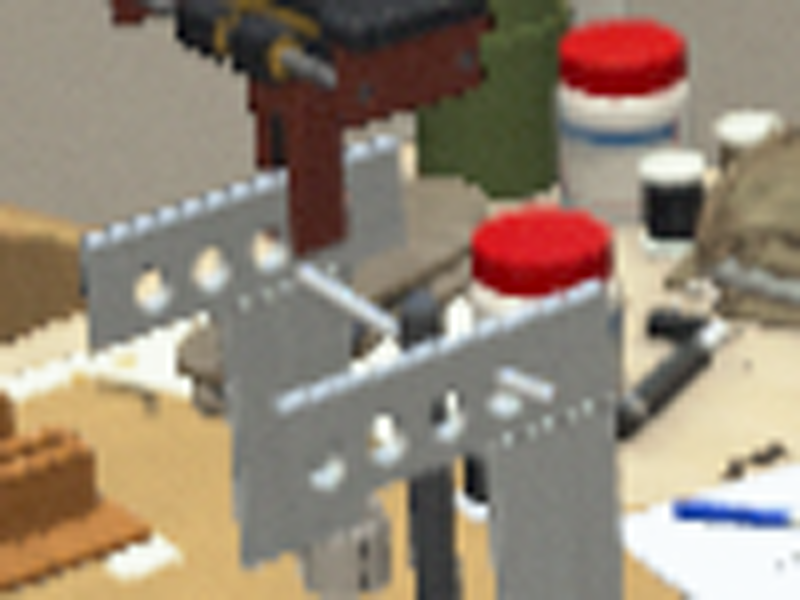

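The L hangs level on the right pin by hole 4. The tag's hole 3, at (268,250), lies on the line of the left pin, whose tip is at (303,268). I'll insert it.

Call:
{"api": "servo_tool", "payload": {
  "increments": [
    [-0.1, -0.5, 0, 0, 0, 0, -1],
    [-0.2, -1, -0.1, 0, 0, 0, -1],
    [-0.3, -1.5, -0.1, 0, 0, 0, -1],
    [-0.4, -1.8, -0.15, 0, 0, 0, -1],
    [-0.5, -2.1, -0.2, 0, 0, 0, -1],
    [-0.55, -2.4, -0.2, 0, 0, 0, -1],
    [-0.6, -2.6, -0.25, 0, 0, 0, -1],
    [-0.65, -2.8, -0.25, 0, 0, 0, -1],
    [-0.7, -3, -0.3, 0, 0, 0, -1],
    [-0.75, -3.2, -0.3, 0, 0, 0, -1],
    [-0.75, -3.2, -0.3, 0, 0, 0, -1]
  ]
}}

```text
t: 16.27
ee_pos: [509.0, 75.6, 183.1]
orientation: [-0.351, -3.122, 0.0]
ft_force: [0.2, 0.2, -3.6]
width: 7.6
grasp_force: 30.0
```

Call:
{"api": "servo_tool", "payload": {
  "increments": [
    [-0.05, -0.3, 0, 0, 0, 0, -1],
    [-0.1, -0.6, -0.05, 0, 0, 0, -1],
    [-0.2, -0.9, -0.05, 0, 0, 0, -1],
    [-0.3, -1.2, -0.1, 0, 0, 0, -1],
    [-0.35, -1.5, -0.1, 0, 0, 0, -1],
    [-0.4, -1.8, -0.15, 0, 0, 0, -1],
    [-0.5, -2.1, -0.2, 0, 0, 0, -1],
    [-0.55, -2.5, -0.2, 0, 0, 0, -1],
    [-0.55, -2.5, -0.2, 0, 0, 0, -1],
    [-0.55, -2.5, -0.4, 0, 0, 0, -1],
    [-0.55, -2.5, -0.5, 0, 0, 0, -1],
    [-0.55, -2.5, -0.5, 0, 0, 0, -1]
  ]
}}

```text
t: 17.27
ee_pos: [503.5, 51.0, 177.9]
orientation: [-0.351, -3.122, 0.0]
ft_force: [-0.3, -0.0, -3.5]
width: 7.7
grasp_force: 30.0
```

Call:
{"api": "servo_tool", "payload": {
  "increments": [
    [0, 0, -0.05, 0, 0, 0, -1],
    [0, 0, -0.1, 0, 0, 0, -1],
    [0, 0, -0.15, 0, 0, 0, -1],
    [0, 0, -0.2, 0, 0, 0, -1],
    [0, 0, -0.25, 0, 0, 0, -1],
    [0, 0, -0.25, 0, 0, 0, -1]
  ]
}}

```text
t: 17.77
ee_pos: [503.6, 50.9, 175.6]
orientation: [-0.351, -3.122, 0.0]
ft_force: [-0.1, -0.1, -3.1]
width: 7.6
grasp_force: 30.0
```

Call:
{"api": "servo_tool", "payload": {
  "increments": [
    [0, 0, -0.05, 0, 0, 0, -1],
    [0, 0, -0.1, 0, 0, 0, -1],
    [0, 0, -0.15, 0, 0, 0, -1],
    [0, 0, -0.15, 0, 0, 0, -1]
  ]
}}

```text
t: 18.1
ee_pos: [503.7, 51.0, 174.8]
orientation: [0.351, 3.122, 0.0]
ft_force: [-1.8, -0.1, 4.6]
width: 7.9
grasp_force: 30.0
```

Contact at the expected height. I'll release and retreat.

Call:
{"api": "servo_tool", "payload": {
  "increments": [
    [0, 0, 0.05, 0, 0, 0, -0.7],
    [0, 0, 0.05, 0, 0, 0, -0.55],
    [0, 0, 0.05, 0, 0, 0, -0.45],
    [0, 0, 0.05, 0, 0, 0, -0.45],
    [0, 0, 0.05, 0, 0, 0, -0.45],
    [0, 0, 0.05, 0, 0, 0, -0.45],
    [0, 0, 0.5, 0, 0, 0, -0.45],
    [0, 0, 1.5, 0, 0, 0, -0.45],
    [0, 0, 3, 0, 0, 0, -0.45],
    [0, 0, 5, 0, 0, 0, -0.45],
    [0, 0, 7, 0, 0, 0, -0.45],
    [0, 0, 10, 0, 0, 0, -0.45],
    [0, 0, 13, 0, 0, 0, -0.45],
    [0, 0, 16, 0, 0, 0, -0.45],
    [0, 0, 18, 0, 0, 0, -0.45],
    [0, 0, 18, 0, 0, 0, -0.45]
  ]
}}

```text
t: 19.43
ee_pos: [505.8, 51.1, 360.0]
orientation: [0.35, 3.113, 0.003]
ft_force: [0.0, 0.7, 0.4]
width: 24.1
grasp_force: 0.0
```

Call:
{"api": "servo_tool", "payload": {
  "increments": [
    [0, 0, 0, 0, 0, 0, -0.45],
    [0, 0, 0, 0, 0, 0, -0.45],
    [0, 0, 0, 0, 0, 0, -0.45],
    [0, 0, 0, 0, 0, 0, -0.45],
    [0, 0, 0, 0, 0, 0, -0.45],
    [0, 0, 0, 0, 0, 0, -0.45],
    [0, 0, 0, 0, 0, 0, -0.45],
    [0, 0, 0, 0, 0, 0, -0.45],
    [0, 0, 0, 0, 0, 0, -0.45],
    [0, 0, 0, 0, 0, 0, -0.45],
    [0, 0, 0, 0, 0, 0, -0.45],
    [0, 0, 0, 0, 0, 0, -0.45],
    [0, 0, 0, 0, 0, 0, -0.45],
    [0, 0, 0, 0, 0, 0, -0.45],
    [0, 0, 0, 0, 0, 0, -0.45],
    [0, 0, 0, 0, 0, 0, -0.45],
    [0, 0, 0, 0, 0, 0, -0.45],
    [0, 0, 0, 0, 0, 0, -0.45],
    [0, 0, 0, 0, 0, 0, -0.45],
    [0, 0, 0, 0, 0, 0, -0.45]
  ]
}}

```text
t: 21.1
ee_pos: [503.6, 50.9, 354.2]
orientation: [0.351, 3.122, -0.0]
ft_force: [-0.6, 0.2, -0.3]
width: 24.3
grasp_force: 0.0
```

Run:
```python
from workcell import ctrl
import cv2,numpy as np,pickle
a=ctrl.get_image("scene")["image"]
for i in range(12): b=ctrl.get_image("scene")["image"]
d=np.abs(a.astype(int)-b)[150:250,150:290].max(2);print("changed px",(d>25).sum())
cv2.imwrite("pics/s7.png",cv2.resize(b[145:235,165:285,::-1],(800,600),interpolation=cv2.INTER_CUBIC))
```

```text
changed px 0
```

View pics/s7.png

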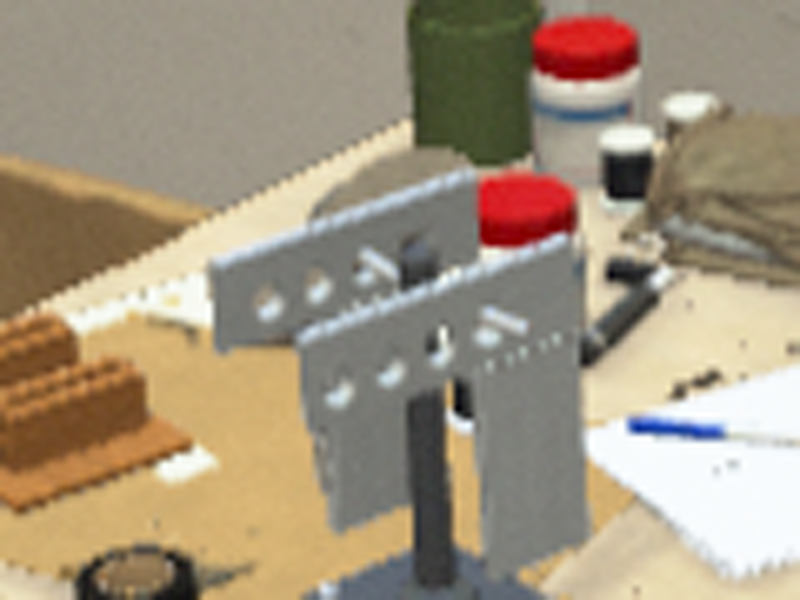

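Both plates hang level and still: the L by hole 4 at (500,320), the tag by hole 3 at (375,265). Nothing else visible has moved.

```bash
python3 -c "
from workcell import ctrl
print(ctrl.close_job())"
```

```text
the job is handed in; nothing more can be done
None
```

The job is handed in: the L-plate hangs by hole 4 on the right pin and the offset tag by hole 3 on the left pin, both level, still and released at about 22 s; the round die was behind the tag in the last picture, so I couldn't check that it stayed put.

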